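# Unpack a valve block and hold it up to the inspection camera

## Robot

A 6-joint arm with a two-finger parallel gripper is mounted at the origin on the work surface. World frame = base frame: x ahead of the robot, y to its left, z up, the work surface at z = 0. Lengths are in m, angles in degrees, forces in N, time in s.
With the tool pointing down it reaches from about 0.35 to 0.85 m from the base axis. Payload 8.1 kg.
Tool frame: the origin (TCP) lies on the front face of the gripper's body, between the roots of the fingers; the fingertips stand 84 mm ahead of it and the grasp point (between the pads) lies 65 mm ahead of it; z points along the fingers, y is the line along which they close (so a half turn about z gives the same grasp; the last joint's range is limited). The gripper opens to 93 mm and grips with 3 to 60 N. Pads are 15 mm wide; open, the fingers measure 128 mm over their backs; the gripper's body (75 mm by 188 mm) begins 65 mm behind the grasp point.
Start: joints at [58.19, 7.471, 85.268, -0, 87.261, -4.893], TCP at [0.272, 0.535, 0.303] pointing down, gripper open.
Joint ranges: [-169.43, 169.43], [-51.17, 129.36], [1.28, 143.12], [-76.62, 256.62], [0, 156.53], [-152.29, 152.29]. Speed limits (degrees/s): [136.94, 136.94, 159.86, 180, 180, 180].

## Interface

Orientations are given as [roll, pitch, yaw] about the fixed x, y, z axes, in that order (R = Rz(yaw) Ry(pitch) Rx(roll)).
In Python, from bench import get_obs, snapshot, finish_job gives the robot as it stands. The module is installed in compiled form; this text tells all that it offers.
- The arm moves only by the shell command python3 -m jog 'ROWS' [FORCE]. ROWS is text: rows parted by semicolons, each of 7 numbers parted by spaces: the shift along the world's x, y, z in m, then the turn, a rotation vector about the world's x, y, z in rad, then the finger opening in m, from 0 to 0.093. A call has 1 to 10 rows; each row shifts and turns the commanded pose from where the row before left it; what a row does not reach is not made up. A row lasts 1/10 s, in which the tool goes at most 50 mm and 8.59 degrees, less where a joint would pass 70% of its speed; a pose out of reach is approached as far as the arm can. A call with a gripper value outside its range is refused whole. The fingers move at their own pace and stop on an object; FORCE is the grip in N (left out, the last holds). Time passes only in rows, so rows that do not move let the fingers close. It gives the time, the measured TCP pose, the force, the opening and the grip force at its end, in the units of the state.
- get_obs(): the state, without advancing time (a new reading comes with each control period).
- snapshot(name): name is "scene" or "top" or "wrist"; returns a dict with "pixels" (384x512x3 uint8, red, green, blue), "vertical_fov" (degrees; the focal length in pixels is half the picture's height over the tangent of half this angle, whatever the lens; pixels are square), "cx", "cy" (the principal point, pixels), "extrinsics" (4x4, takes a point from world to camera coordinates). Camera axes: x right, y down, z forward; pixel columns grow to the right and rows downward; lengths in m; the calibration is good to about 2 mm. A picture is of the moment at which its call begins. There is no depth.
- finish_job(): hands the job in; it is judged then, once.
The state is a dict: "time": time; "qpos": joint angles; "joint_vel": joint speeds; "joint_torque": joint torques, N m; "eef_pos": TCP position; "ee_rot": TCP orientation; "ft_force": force on the tool from outside, world axes, zero at the start; "wrist_torque": the same for the moment, N m; "gripper_width": finger opening in m; "gripper_force": force on a finger pad.
Only numpy, scipy, OpenCV 4.12 (cv2) and the standard library are available. Lean on these libraries where they do the work, as an engineer would, in place of code of your own. Each camera call takes 0.05 s, during which the arm holds its last target. There are 200 camera calls.

## Task

Swing both flaps of the carton open so that they lean well outwards past upright, then take out the valve block (the one with the round port boss on one end) and hold it in the air, level and right way up, with its port boss squarely facing the lens of the inspection camera, centred on the lens and 11 cm in front of it. Finish while still holding it there; do not touch the camera, and leave the round bush and the cover plate in the carton and the screwdriver where they lie.

Things in the scene. Friction and masses are not known exactly. Their poses are not given: they have to be found in the camera images.
- carton: Open cardboard carton, fixed to the table, 250 (x) x 210 (y) x 70 mm high, walls and floor 5 mm. Origin: centre of its underside, z up. The two flaps are hinged on its long rims at y = +105 mm (left) and y = -105 mm (right), 70 mm above the table. The three parts lie inside on its floor.
- flap_left (a joint): Angle of the left flap (carton's +y rim), rad: 0 flat closed towards the middle, 1.57 upright, 2.6 folded fully out (stop). Cardboard, 240 mm along the carton's x, 85 mm from hinge to free edge, 4 mm thick. Stiff hinge (0.04 N m), stays where left. Starts half closed, leaning in over the contents: a finger put down mid-carton can push its free edge outwards.
- flap_right (a joint): Angle of the right flap (at the carton's -y rim), mirror image of the left one, same size and hinge, same meaning of values.
- flap_left_edge (a point): Middle of the free edge of the left flap.
- flap_right_edge (a point): Middle of the free edge of the right flap.
- block: Valve block, the part to present: bare aluminium block 60 (x) x 36 (y) x 40 mm (z), about 0.24 kg, with a round port boss 26 mm across standing 12 mm out of the middle of its +x end (dark bore in it). Origin: centre of the underside of the 60 x 36 block, z up. It is gripped across its 36 mm width (y).
- port (a point): Centre of the port boss's outer face on the valve block: 42 mm along the block's +x from its origin and 20 mm up.
- bush: Round flanged steel bush, 44 mm across the flange, 30 mm across the top, 34 mm high, standing in the carton; to be left. Origin: centre of its underside.
- cover: Flat aluminium cover plate 58 x 40 x 14 mm with four screw holes, lying in the carton; to be left. Origin: centre of its underside.
- inspector: Inspection camera on a steel post, fixed to the table: base plate 110 x 100 mm, grey camera head with black lens, centre 240 mm above the table, post top at 304 mm. Origin: on the table under the camera head, z up. The lens points level along the stand's own -x; its front face is 70 mm from the origin.
- lens (a point): Centre of the lens front face, 240 mm above the table.
- focus (a point): Where the centre of the port boss's face is to be: on the lens axis, 110 mm in front of the lens, 240 mm above the table. Same axes as the camera stand.
- screwdriver: Screwdriver 170 mm long lying on the table between carton and camera stand, to be left alone. Its x runs along it, tip at +x.
There are look-alikes about, which are no part of the job. There is more than one size of the bush; the job needs the smallest. Several things have the shape of the block; the one meant has the colours described above.

How it is judged (in metres and radians):
On the way, in this order (a step that is already met when the one before it is completed fails the run):
1. both flaps are swung open past upright (more than 1.75 rad) (value of joint each of flap_left, flap_right above 1.75 rad), for 0.2 s.
2. the valve block is gripped and lifted clear of the carton (height (world z) of block above 0.1 m and contact force between the fingers and block above 1 N), for 0.2 s.
At the end, for the whole second after the job is handed in: Fingers still hold the valve block at rest in the air: port face centre within 20 mm of the focus point, boss towards the lens within 0.17 rad of its axis, level within 0.17 rad, touching nothing else; flaps open beyond 1.65 rad; bush, cover plate, screwdriver within 30 mm of their places (distance between port and focus below 0.02 m and angle between the x axis of block and the x axis of inspector, either way round below 0.17 rad and x of block in the frame of inspector below -0.19 m and angle between block's own z axis and vertical below 0.17 rad and contact force between the fingers and block above 1 N and contact force between block and inspector below 0.2 N and contact force between block and carton below 0.2 N and linear speed of block below 0.03 m/s and value of joint each of flap_left, flap_right above 1.65 rad and z of each of bush, cover in the frame of carton below 0.03 m and distance of each of bush, cover, screwdriver from where it was at the start of the episode below 0.03 m); the arm keeps its last pose, push and grip.
It fails at once if the inspection camera or its stand is touched (more than 1 N) (contact force between any of the arm, the fingers, block and inspector above 1 N).
It fails at once if the bush, the cover plate or the screwdriver is moved more than 30 mm (distance of any of bush, cover, screwdriver from where it was at the start of the episode above 0.03 m).
It also fails if it takes over 51 s, if anything falls off the work surface, if the arm or the gripper's body presses on something with over 40 N, if the wrist force passes 120 N, or if a joint passes its speed limit or range.

## Working session

There is one attempt and no reset: what is moved stays moved. The work goes in short steps, Python scripts to look and compute and a shell command to move; the robot and the scene stay as the last step left them, time stands still between calls to the robot, and variables do not carry over. Pictures are saved under pics/ and viewed, at most 10 in all, crops included, and the job is handed in when it is done.

```bash
mkdir -p pics
cat > h.py <<'E'
import numpy as np,cv2,json
from bench import get_obs,snapshot
def snap(n,f):
    s=snapshot(n);cv2.imwrite(f'pics/{f}.png',s['pixels'][:,:,::-1]);np.savez(f'pics/{f}.npz',**{k:np.array(v) for k,v in s.items()});return s
def ray(f,u,v):
    s=np.load(f'pics/{f}.npz');E=s['extrinsics'];fl=192/np.tan(np.radians(s['vertical_fov'])/2)
    R=E[:3,:3];return -R.T@E[:3,3],R.T@np.array([(u-s['cx'])/fl,(v-s['cy'])/fl,1])
def onz(f,u,v,z):
    c,d=ray(f,u,v);return (c+d*(z-c[2])/d[2]).round(4)
def proj(f,p):
    s=np.load(f'pics/{f}.npz');E=s['extrinsics'];fl=192/np.tan(np.radians(s['vertical_fov'])/2)
    q=E[:3,:3]@np.array(p)+E[:3,3];return (q[:2]/q[2]*fl+[s['cx'],s['cy']]).round(1)
E
python3 -c "
from h import *
a=snap('scene','s0')['pixels'];b=snap('top','t0')['pixels']
cv2.imwrite('pics/scene2.png',cv2.resize(a[:,:,::-1],(800,600),interpolation=2))
cv2.imwrite('pics/top2.png',cv2.resize(b[:,:,::-1],(800,600),interpolation=2))
for n in('s0','t0'):
  s=np.load(f'pics/{n}.npz');print(s['extrinsics'].round(3),s['vertical_fov'],s['cx'],s['cy'])
print(get_obs())"
```

```text
[[-0.868  0.497 -0.003  0.488]
 [ 0.35   0.607 -0.714 -0.028]
 [-0.353 -0.62  -0.7    1.528]
 [ 0.     0.     0.     1.   ]] 49.517127099747206 257.19699875543944 182.10559747473204
[[ 0.011 -0.999 -0.03  -0.034]
 [-0.997 -0.008 -0.076  0.509]
 [ 0.076  0.031 -0.997  1.261]
 [ 0.     0.     0.     1.   ]] 46.668082504998324 257.05964694208535 190.28434452110804
{'time': 0.1, 'qpos': array([ 5.81884025e+01,  7.51201385e+00,  8.53244440e+01,  3.35557262e-03,
        8.72606504e+01, -4.89461862e+00]), 'joint_vel': array([-0.07854286, -0.06989067, -0.11992677, -0.08605391,  0.08463151,
        0.02965175]), 'joint_torque': array([ 1.54954923e-03, -5.61338782e+01, -4.93096447e+01,  7.70160207e-02,
        2.92205682e-02, -1.35575142e-04]), 'eef_pos': array([0.27139858, 0.53468604, 0.30176591]), 'ee_rot': array([-1.79903532e+02, -1.16248331e-02,  1.53082848e+02]), 'ft_force': array([-0.3997938 , -0.13123573, -0.25649183]), 'wrist_torque': array([ 0.00208574,  0.04118036, -0.00752699]), 'gripper_force': 0.0, 'gripper_width': 0.09334334657285359}
```

View pics/scene2.png

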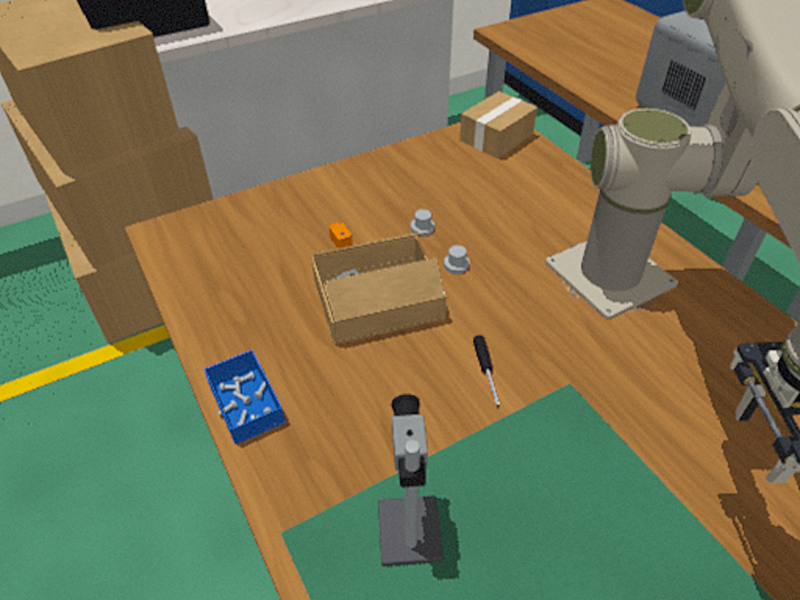

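View pics/top2.png

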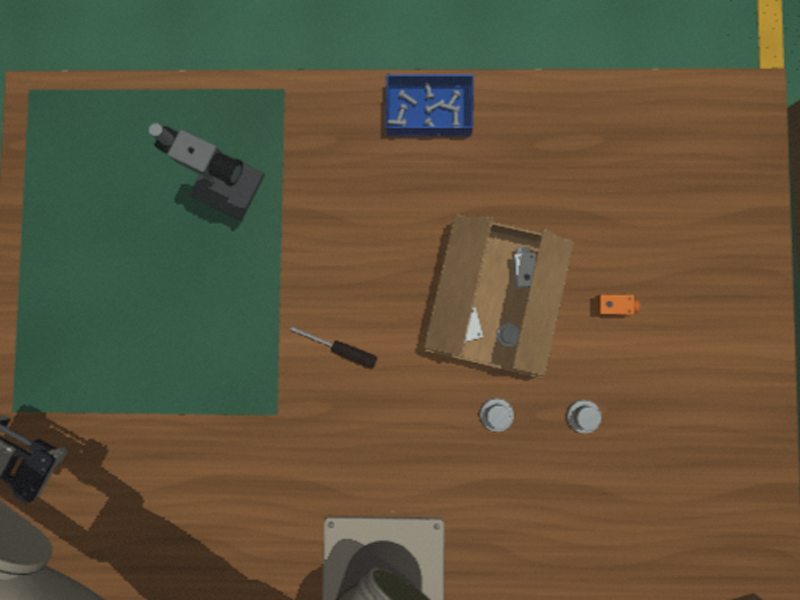

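Top view (800x600 pixels): the carton is centred near (500,298). It holds a grey block at (524,268), a bush at (508,335) and the cover at (474,325). The look-alikes are the orange block (618,305) and two larger bushes at (497,415) and (584,416), all outside the carton. The bare-aluminium block at (524,268) fits the description. The stand is at (205,165) with its lens towards (228,172). I'll confirm in an enlarged crop.

```bash
python3 -c "
from h import *
b=cv2.imread('pics/t0.png');c=b[130:250,265:375]
c=cv2.resize(c,None,fx=5,fy=5,interpolation=cv2.INTER_CUBIC)
d=cv2.resize(b[65:155,80:185],None,fx=2.4,fy=2.4,interpolation=2)
o=np.zeros((600,800,3),np.uint8);o[:,:550]=c;o[:216,550:]=d[:216,:250];cv2.imwrite('pics/crop1.png',o)"
```

```text
(no output)
```

View pics/crop1.png

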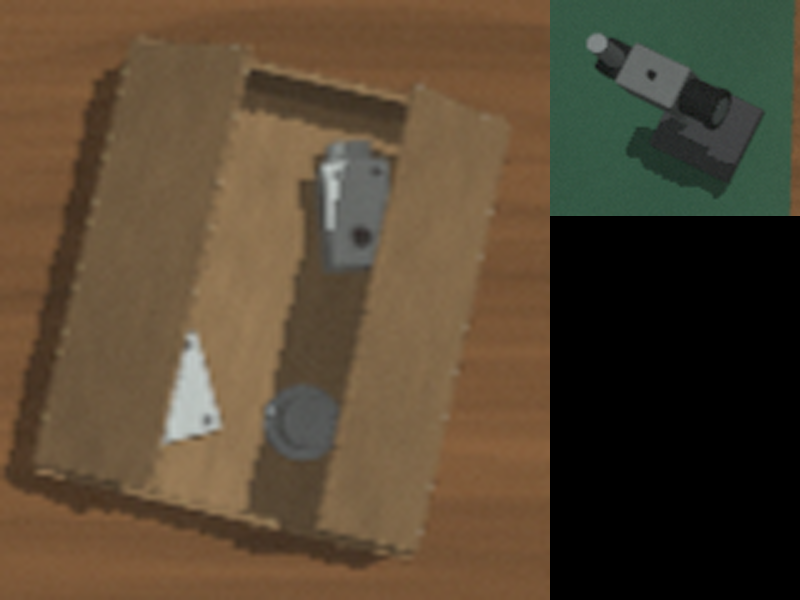

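```bash
python3 -c "
from h import *
T=lambda u,v:(265+u/5,130+v/5)
P=[onz('t0',*T(*p),.07)for p in[(135,40),(40,470),(508,120),(412,552)]]
print(P,np.mean(P,0));v=P[0]-P[1]+P[2]-P[3];print('yaw',np.degrees(np.arctan2(v[1],v[0])),np.linalg.norm(v)/2,np.linalg.norm(P[0]-P[2]))
yaw=np.arctan2(v[1],v[0])
for nm,a,b,s in(('L',(248,45),(155,485),1),('R',(415,85),(318,525),-1)):
  c0,d=ray('t0',*np.mean([T(*a),T(*b)],0));m=np.mean(P,0)
  best=min(((abs(np.linalg.norm([(lambda q:(-np.sin(yaw)*(q[0]-m[0])+np.cos(yaw)*(q[1]-m[1]))-s*.105)(c0+d*(z-c0[2])/d[2]),z-.07])-.085)),z,-s*((lambda q:(-np.sin(yaw)*(q[0]-m[0])+np.cos(yaw)*(q[1]-m[1]))-s*.105)(c0+d*(z-c0[2])/d[2]))) for z in np.arange(.07,.155,.001))
  print(nm,best,np.arctan2(best[1]-.07,best[2]))
C=lambda u,v:(80+(u-550)/2.4,65+v/2.4)
S=lambda u,v:(u*.64,v*.64)
def tri(a,b):
  (c1,d1),(c2,d2)=ray('t0',*a),ray('s0',*b)
  A=np.stack([d1,-d2],1);t=np.linalg.lstsq(A,c2-c1,rcond=None)[0];return ((c1+d1*t[0]+c2+d2*t[1])/2).round(4),np.linalg.norm(c1+d1*t[0]-c2-d2*t[1])
print('post',onz('t0',*C(597,42),.304),onz('s0',*S(412,455),.304))
print('lens',onz('t0',*C(716,108),.24),'scene lens',onz('s0',*S(405,405),.24))
print('head',[onz('t0',*C(*p),.264)for p in[(640,43),(693,75),(668,108),(615,75),(651,74)]])
print('base t',[onz('t0',*C(*p),.01)for p in[(763,115),(726,182),(652,143)]])
print('base s',[onz('s0',*S(*p),.01)for p in[(380,500),(437,497),(443,558),(381,561)]])
print('block boss',onz('t0',*T(348,143),.03),onz('t0',*T(350,270),.045),onz('t0',*T(362,236),.045),onz('t0',*T(376,171),.045))
print('bush',onz('t0',*T(303,422),.035),'cover',[onz('t0',*T(*p),.019) for p in[(190,333),(220,430),(165,442)]])
print('sd',onz('t0',291*.64,328*.64,.005),onz('t0',376*.64,362*.64,.015))
"
```

```text
[array([ 0.6517, -0.1267,  0.07  ]), array([ 0.4128, -0.0758,  0.07  ]), array([ 0.6081, -0.3322,  0.07  ]), array([ 0.3705, -0.2785,  0.07  ])] [ 0.510775 -0.2033    0.07    ]
yaw -12.381036722045312 0.24392284128387812 0.21007429638106606
L (np.float64(0.0002993728961280806), np.float64(0.13000000000000006), np.float64(0.059784581890226146)) 0.7871965407356852
R (np.float64(0.00037401461892679067), np.float64(0.12800000000000006), np.float64(0.061624324756686874)) 0.7551098721054551
post [0.733  0.3268 0.304 ] [0.7415 0.3402 0.304 ]
lens [0.6856 0.2279 0.24  ] scene lens [0.688  0.2295 0.24  ]
head [array([0.745 , 0.2994, 0.264 ]), array([0.7126, 0.2452, 0.264 ]), array([0.6792, 0.2691, 0.264 ]), array([0.7124, 0.3234, 0.264 ]), array([0.7135, 0.2873, 0.264 ])]
base t [array([0.7366, 0.2341, 0.01  ]), array([0.653 , 0.2776, 0.01  ]), array([0.7012, 0.3709, 0.01  ])]
base s [array([0.7418, 0.2373, 0.01  ]), array([0.6545, 0.2812, 0.01  ]), array([0.7016, 0.3747, 0.01  ]), array([0.7899, 0.3295, 0.01  ])]
block boss [ 0.6007 -0.2501  0.03  ] [ 0.5266 -0.2489  0.045 ] [ 0.5458 -0.2556  0.045 ] [ 0.5826 -0.2636  0.045 ]
bush [ 0.4414 -0.2238  0.035 ] cover [array([ 0.492 , -0.1613,  0.019 ]), array([ 0.4367, -0.1786,  0.019 ]), array([ 0.4295, -0.1473,  0.019 ])]
sd [0.451  0.1766 0.005 ] [0.3899 0.0164 0.015 ]
```

```bash
R="0.012 -0.037 0 0 0 -0.144 0"; python3 -m jog '0.012 -0.037 0 0 0 -0.144 0;0.012 -0.037 0 0 0 -0.144 0;0.012 -0.037 0 0 0 -0.144 0;0.012 -0.037 0 0 0 -0.144 0;0.012 -0.037 0 0 0 -0.144 0;0.012 -0.037 0 0 0 -0.144 0;0.012 -0.037 0 0 0 -0.144 0;0.012 -0.037 0 0 0 -0.144 0;0.012 -0.037 0 0 0 -0.144 0;0.012 -0.037 0 0 0 -0.144 0' 20
python3 -m jog '0.012 -0.037 0 0 0 -0.144 0;0.012 -0.037 0 0 0 -0.144 0;0.012 -0.037 0 0 0 -0.144 0;0.012 -0.037 0 0 0 -0.144 0;0.012 -0.037 0 0 0 -0.144 0;0.012 -0.037 0 0 0 -0.144 0;0.012 -0.037 0 0 0 -0.144 0;0.012 -0.037 0 0 0 -0.144 0;0.012 -0.037 0 0 0 -0.144 0;0.012 -0.037 0 0 0 -0.144 0'
```

```text
time: 1.1
eef_pos: [0.3916, 0.1635, 0.3024]
ee_rot: [-180.0, 0.0, 70.3]
ft_force: [0.5, -0.3, -0.0]
gripper_width: 0.0179
gripper_force: 0.0
time: 2.1
eef_pos: [0.5116, -0.2066, 0.3022]
ee_rot: [-180.0, 0.0, -12.3]
ft_force: [0.5, 2.0, 0.4]
gripper_width: 0.0003
gripper_force: 0.0
```

```bash
python3 -m jog '0 0 -0.03 0 0 0 0;0 0 -0.03 0 0 0 0;0 0 -0.03 0 0 0 0;0 0 -0.032 0 0 0 0;0.002 0.01 0 0 0 0 0;0.002 0.01 0 0 0 0 0;0.002 0.01 0 0 0 0 0;0.002 0.01 0 0 0 0 0;0.002 0.01 0 0 0 0 0;0.002 0.01 0 0 0 0 0'
python3 -m jog '0.002 0.01 0 0 0 0 0;0.002 0.01 0 0 0 0 0;0.002 0.01 0 0 0 0 0;0.002 0.01 0 0 0 0 0;0.002 0.01 0 0 0 0 0;0.002 0.01 0 0 0 0 0;0.001 0.005 0 0 0 0 0;0 0 0 0 0 0 0'
python3 -c "
from h import *
cv2.imwrite('pics/a.png',np.hstack([snap('scene','s1')['pixels'][100:300,150:350],snap('top','t1')['pixels'][100:300,230:430]])[:,:,::-1].repeat(2,0).repeat(2,1))"
```

```text
time: 3.1
eef_pos: [0.5248, -0.1442, 0.1828]
ee_rot: [180.0, -0.2, -11.9]
ft_force: [-0.5, -1.6, 1.5]
gripper_width: 0.0008
gripper_force: 0.5
time: 3.9
eef_pos: [0.5368, -0.0791, 0.1807]
ee_rot: [-180.0, 0.0, -11.9]
ft_force: [-0.6, 0.0, -0.2]
gripper_width: 0.0009
gripper_force: 0.0
```

View pics/a.png

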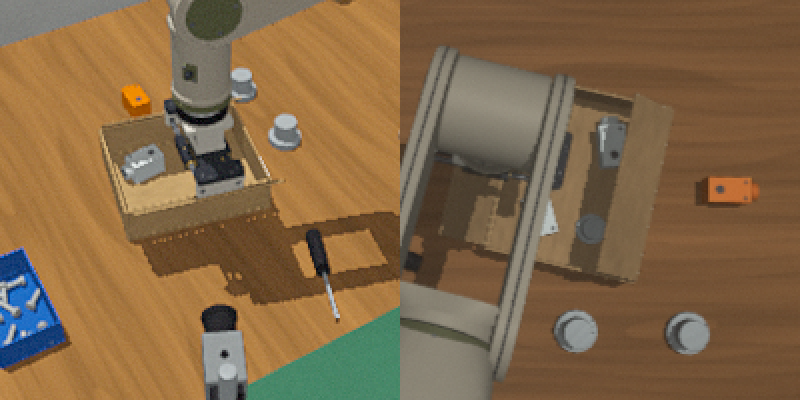

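The left flap is swung out. Next the right one.

```bash
python3 -m jog '-0.007 -0.034 0 0 0 0 0;-0.007 -0.034 0 0 0 0 0;-0.007 -0.034 0 0 0 0 0;-0.004 -0.02 0 0 0 0 0;-0.002 -0.01 0 0 0 0 0;-0.002 -0.01 0 0 0 0 0;-0.002 -0.01 0 0 0 0 0;-0.002 -0.01 0 0 0 0 0;-0.002 -0.01 0 0 0 0 0;-0.002 -0.01 0 0 0 0 0'
python3 -m jog '-0.002 -0.01 0 0 0 0 0;-0.002 -0.01 0 0 0 0 0;-0.002 -0.01 0 0 0 0 0;-0.002 -0.01 0 0 0 0 0;-0.002 -0.01 0 0 0 0 0;-0.001 -0.005 0 0 0 0 0;0 0 0 0 0 0 0;0.004 0.02 0.04 0 0 0 0;0.002 0.01 0.05 0 0 0 0;0 0 0.03 0 0 0 0.093'
python3 -m jog '-0.035 0.03 0 0 0 0 0.093;-0.035 0.035 0 0 0 0 0.093;-0.035 0.035 0 0 0 0 0.093;-0.035 0.035 0 0 0 0 0.093;-0.01 0.04 0 0 0 0 0.093;0 0.04 0 0 0 0 0.093;0 0.04 0 0 0 0 0.093;0 0 0 0 0 0 0.093'
python3 -c "
from h import *
a=snap('scene','s2')['pixels'][110:260,170:320];b=snap('top','t2')['pixels'][120:270,250:400]
cv2.imwrite('pics/b.png',cv2.resize(np.hstack([a,b])[:,:,::-1],(800,400),interpolation=cv2.INTER_CUBIC))"
```

```text
time: 5.0
eef_pos: [0.4998, -0.2621, 0.1808]
ee_rot: [180.0, -0.0, -11.9]
ft_force: [0.0, 0.7, 0.4]
gripper_width: 0.0008
gripper_force: 0.5
time: 6.0
eef_pos: [0.4955, -0.2863, 0.3036]
ee_rot: [179.9, -0.2, -11.9]
ft_force: [0.7, 0.1, 0.5]
gripper_width: 0.0043
gripper_force: 0.0
time: 6.8
eef_pos: [0.3444, -0.0284, 0.3002]
ee_rot: [-179.9, -0.1, -11.6]
ft_force: [0.2, 0.7, -0.2]
gripper_width: 0.0679
gripper_force: 0.0
```

View pics/b.png

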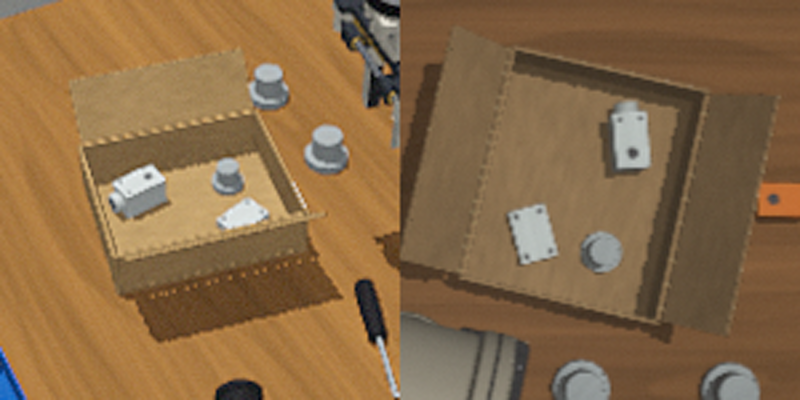

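Both flaps lean outwards. In this crop the block is at (630,140) with its boss towards the top (628,103). Next I'll measure its pose precisely.

```bash
python3 -c "
from h import *
b=cv2.imread('pics/t2.png');x0,y0=322,152
c=cv2.resize(b[y0:y0+42,x0:x0+36],None,fx=14,fy=14,interpolation=cv2.INTER_CUBIC)
s=cv2.imread('pics/s2.png');d=cv2.resize(s[160:200,205:240],None,fx=11,fy=11,interpolation=cv2.INTER_CUBIC)
o=np.zeros((588,504+296,3),np.uint8);o[:,:504]=c;o[:440,504:]=d[:,:296]
cv2.imwrite('pics/c.png',o)
g=b[y0:y0+42,x0:x0+36].min(2);m=(g>150).astype(np.uint8)
k=np.argwhere(m)[:,::-1].astype(np.float32);r=cv2.minAreaRect(k);print(r)
P=[onz('t2',*(p+[x0,y0]),.045) for p in cv2.boxPoints(r)];print(P,np.mean(P,0))
"
```

```text
((14.517241477966309, 18.206897735595703), (24.415372848510742, 12.124641418457031), 85.2363510131836)
[array([ 0.5985, -0.2335,  0.045 ]), array([ 0.6016, -0.2674,  0.045 ]), array([ 0.5328, -0.2728,  0.045 ]), array([ 0.5297, -0.2391,  0.045 ])] [ 0.56565 -0.2532   0.045  ]
```

View pics/c.png

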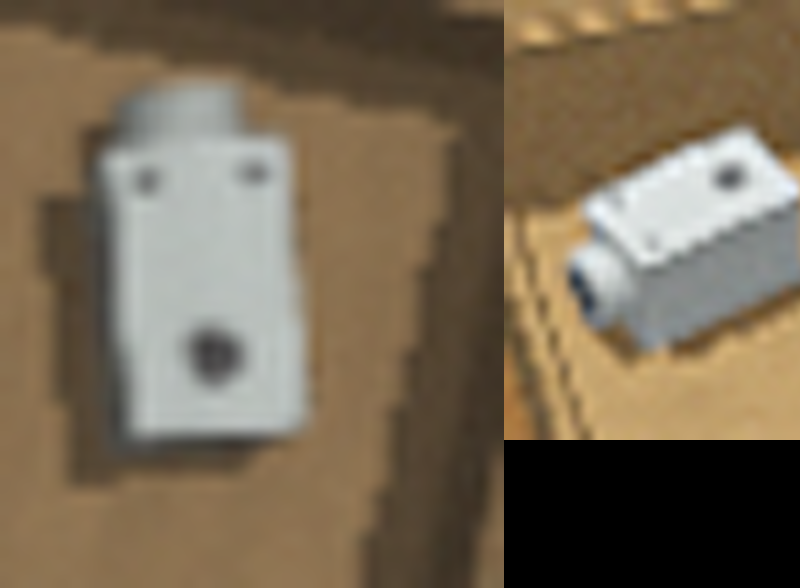

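Confirmed: this is the bare-aluminium block. Its top face corners in the crop are (100,150), (292,138), (310,432) and (130,438), with the boss at the upper end.

```bash
python3 -c "
from h import *
P=np.array([onz('t2',322-.5+u/14,152-.5+v/14,.045) for u,v in[(100,150),(292,138),(310,432),(130,438)]])
print(P,P.mean(0));v=P[0]+P[1]-P[2]-P[3];print(np.linalg.norm(v)/2,np.degrees(np.arctan2(v[1],v[0])));w=P[0]-P[1]+P[3]-P[2];print(np.linalg.norm(w)/2,np.degrees(np.arctan2(-w[0],w[1])))
Q=np.array([onz('s2',205-.5+(u-504)/11,160-.5+v/11,.045) for u,v in[(585,207),(650,265),(800,190),(748,128)]])
print(Q,Q.mean(0));v=Q[0]+Q[1]-Q[2]-Q[3];print(np.linalg.norm(v)/2,np.degrees(np.arctan2(v[1],v[0])))
"
```

```text
[[ 0.5881 -0.2312  0.045 ]
 [ 0.5907 -0.2697  0.045 ]
 [ 0.5314 -0.273   0.045 ]
 [ 0.5299 -0.2371  0.045 ]] [ 0.560025 -0.25275   0.045   ]
0.058929809943694796 4.477003696947575
0.037256442395913233 3.1542383195056507
[[ 0.5933 -0.2645  0.045 ]
 [ 0.5869 -0.2306  0.045 ]
 [ 0.5307 -0.2374  0.045 ]
 [ 0.5319 -0.2715  0.045 ]] [ 0.5607 -0.251   0.045 ]
0.059203462736566424 6.692875357834098
```

```bash
python3 -m jog '0.031 -0.032 0 0 0 0.07 0.06;0.031 -0.032 0 0 0 0.07 0.06;0.031 -0.032 0 0 0 0.07 0.06;0.031 -0.032 0 0 0 0.07 0.06;0.031 -0.032 -0.02 0 0 0 0.06;0.031 -0.032 -0.03 0 0 0 0.06;0.031 -0.032 -0.03 0 0 0 0.06;0 0 -0.03 0 0 0 0.06;0 0 0 0 0 0 0.06;0 0 0 0 0 0 0.06'
```

```text
time: 7.9
eef_pos: [0.5562, -0.2528, 0.1933]
ee_rot: [-179.9, 0.1, 4.0]
ft_force: [0.8, 1.3, 1.0]
gripper_width: 0.0602
gripper_force: 0.0
```

```bash
python3 -m jog '0.004 0.001 -0.025 0 0 0.01 0.06;0 0 -0.025 0 0 0 0.06;0 0 -0.02 0 0 0 0.06;0 0 -0.015 0 0 0 0.06;0 0 -0.007 0 0 0 0.06;0 0 0 0 0 0 0.06'
python3 -m jog '0 0 0 0 0 0 0.02;0 0 0 0 0 0 0.02;0 0 0 0 0 0 0.02;0 0 0 0 0 0 0.02;0 0 0 0 0 0 0.02;0 0 0 0 0 0 0.02' 35
```

```text
time: 8.5
eef_pos: [0.5613, -0.2508, 0.1024]
ee_rot: [180.0, -0.0, 4.7]
ft_force: [-0.3, 0.7, -0.1]
gripper_width: 0.0601
gripper_force: 0.0
time: 9.1
eef_pos: [0.5619, -0.2514, 0.103]
ee_rot: [179.9, -0.1, 4.7]
ft_force: [-0.9, -2.0, 5.0]
gripper_width: 0.0358
gripper_force: 35.0
```

```bash
python3 -m jog '0 0 0.015 0 0 0 0.02;0 0 0.03 0 0 0 0.02;0 0 0.035 0 0 0 0.02;0 0 0.035 0 0 0 0.02;0 0 0.035 0 0 0 0.02;0 0 0.035 0 0 0 0.02;0 0 0.03 0 0 0 0.02;0 0 0 0 0 0 0.02;0 0 0 0 0 0 0.02'
python3 -m jog '0.006 0.038 0 0 0 0.114 0.02;0.006 0.038 0 0 0 0.114 0.02;0.006 0.038 0 0 0 0.114 0.02;0.006 0.038 0 0 0 0.114 0.02;0.006 0.038 0 0 0 0.114 0.02;0.006 0.038 0 0 0 0.114 0.02;0.006 0.038 0 0 0 0.114 0.02;0.006 0.038 0 0 0 0.114 0.02;0.006 0.038 0 0 0 0.114 0.02;0 0 0 0 0 0 0.02'
python3 -m jog '0 0 0 0 0 0 0.02;0 0 0 0 0 0 0.02'
python3 -c "
from h import *
a=snap('scene','s3')['pixels'][110:390,170:370];b=snap('top','t3')['pixels'][60:340,85:385]
w=snap('wrist','w3')
cv2.imwrite('pics/d.png',cv2.resize(np.hstack([a,b])[:,:,::-1],(800,448),interpolation=cv2.INTER_CUBIC))"
```

```text
time: 10.0
eef_pos: [0.5613, -0.2506, 0.3172]
ee_rot: [180.0, -0.0, 4.7]
ft_force: [0.5, 0.7, -3.3]
gripper_width: 0.0355
gripper_force: 35.0
time: 11.0
eef_pos: [0.614, 0.0959, 0.3135]
ee_rot: [-179.7, 0.0, 64.0]
ft_force: [-0.1, -0.3, -2.5]
gripper_width: 0.0359
gripper_force: 35.0
time: 11.2
eef_pos: [0.6146, 0.0904, 0.3151]
ee_rot: [-179.9, 0.1, 63.4]
ft_force: [-0.7, 0.6, -2.7]
gripper_width: 0.0357
gripper_force: 35.0Traceback (most recent call last):
  File "<string>", line 5, in <module>
    cv2.imwrite('pics/d.png',cv2.resize(np.hstack([a,b])[:,:,::-1],(800,448),interpolation=cv2.INTER_CUBIC))
                                        ~~~~~~~~~^^^^^^^
    return _nx.concatenate(arrs, 1, dtype=dtype, casting=casting)
           ~~~~~~~~~~~~~~~^^^^^^^^^^^^^^^^^^^^^^^^^^^^^^^^^^^^^^^
ValueError: all the input array dimensions except for the concatenation axis must match exactly, but along dimension 0, the array at index 0 has size 274 and the array at index 1 has size 280
```

View pics/w3.png

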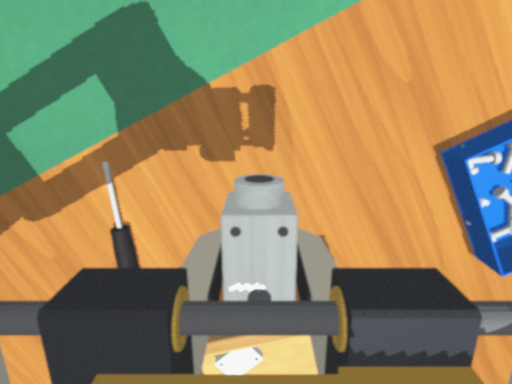

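In the wrist view the block is held square between the pads, with its boss pointing forward at (258,180). Next the scene and top views.

```bash
python3 -c "
from h import *
a=cv2.imread('pics/s3.png')[180:330,180:330];b=cv2.imread('pics/t3.png')[60:210,80:230]
cv2.imwrite('pics/d.png',cv2.resize(np.hstack([a,b]),(800,400),interpolation=cv2.INTER_CUBIC))
for p in[(.638,.130,.24),(.687,.2285,.24)]:print(proj('s3',p),proj('t3',p),proj('w3',p))
c,d=ray('w3',258,181);print('port at z=.24',onz('w3',258,181,.24), 'boss top z .253',onz('w3',258,176,.25))
print('screwholes',onz('w3',235.5,231,.26),onz('w3',283,231,.26))
"
```

```text
[256.7 222.6] [188.8 129.5] [267.8 168.2]
[259.4 258.7] [149.  109.4] [ 269.1 -101.4]
port at z=.24 [0.6307 0.1263 0.24  ] boss top z .253 [0.633  0.1308 0.25  ]
screwholes [0.6132 0.1143 0.26  ] [0.6327 0.1046 0.26  ]
```

View pics/d.png

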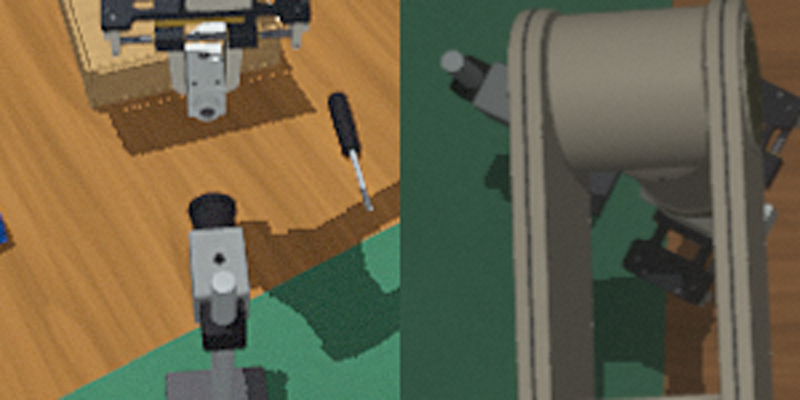

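In the scene view the port is at about (257.6,222.4) full-frame, against a predicted focus of (256.7,222.6). I'll make a small final correction and let it settle.

```bash
python3 -m jog '0.002 0.002 0.002 0 0 0 0.02;0.002 0.001 0.001 0 0 0 0.02;0 0 0 0 0 0 0.02;0 0 0 0 0 0 0.02;0 0 0 0 0 0 0.02;0 0 0 0 0 0 0.02;0 0 0 0 0 0 0.02;0 0 0 0 0 0 0.02' && python3 -c "
from bench import *
o=get_obs();print(o['eef_pos'],o['gripper_force'],abs(o['joint_vel']).max());print(finish_job())"
```

```text
time: 12.15
eef_pos: [0.6192, 0.0943, 0.3198]
ee_rot: [-180.0, 0.0, 63.5]
ft_force: [-0.1, -0.1, -2.7]
gripper_width: 0.0357
gripper_force: 35.0
[0.61922356 0.09426408 0.31982495] 34.99919593334198 0.1499969846530577
the job is handed in; nothing more can be done
None
```

The job is handed in with both flaps swung well outwards and the valve block held level, its boss facing the lens; by my own measurements the port is within about 5 mm of the focus point, and the hand-in call returned no verdict.

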